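# Check a drilled block in the pin gauge

## Robot

A 7-joint arm with a two-finger parallel gripper is mounted at the origin on a cart in front of the work surface, level with it; the furniture and walls round the work are solid. World frame = base frame: x ahead of the robot, y to its left, z up, the work surface at z = 0. Lengths are in m, angles in rad, forces in N, time in s.
With the tool pointing down it reaches from about 0.425 to 0.925 m from the base axis. Payload 6.8 kg.
Tool frame: the origin (TCP) lies midway between the tips of the shut fingers; the grasp point (between the pads) lies 19 mm behind it; z points along the fingers, y is the direction in which the jaws open and shut (so a half turn about z gives the same grasp; the last joint's range is limited). The gripper opens to 85 mm and grips with 20 to 120 N. Pads are 22 mm wide; open, the fingers measure 114 mm over their backs; the gripper's body (76 mm by 85 mm) begins 54 mm behind the grasp point. The pads swing forward as they close: fully open they stand 13 mm farther back than shut.
Start: joints at [1.199, 0.477, 0.022, 1.555, -0.011, 1.109, -0.083], TCP at [0.176, -0.652, 0.231] pointing down, gripper open.
Joint ranges: [-2.96, 2.96], [-0.34, 2.1], [-1.41, 1.46], [0.24, 2.44], [-1.37, 4.51], [0.17, 1.92], [-2.96, 2.96]. Speed limits (rad/s): [2.39, 2.39, 3.14, 3.14, 3.14, 3.14, 3.14].

## Interface

Orientations are given as a rotation vector (axis times angle).
In Python, from bench import r gives the robot as it stands. The module is installed in compiled form; this text tells all that it offers.
- The arm moves only by the tool play_rows, never from a script. Its argument "plan" is a list of rows, each a list of 7 numbers: the shift along the world's x, y, z in mm, then the turn, a rotation vector about the world's x, y, z in rad, then the finger opening in mm, from 0 to 85.4. A call has 1 to 12 rows; each row is the pose to reach, as a shift and turn from the pose commanded when the call began; what a row does not reach only later rows make up. A row lasts 1/10 s, in which the tool goes at most 50 mm and 8.59 degrees, less where a joint would pass 70% of its speed; a pose out of reach is approached as far as the arm can. A call with a gripper value outside its range is refused whole. The fingers move at their own pace and stop on an object; "grip_force" is the grip in N (left out, the last holds). Time passes only in rows, so rows that repeat a pose let the fingers close. It gives the time, the measured TCP pose, the force and the opening at its end, in the units of the state.
- r.get_obs(): the state, without advancing time (a new reading comes with each control period).
- r.grab_frame(name): name is "scene" or "top" or "wrist"; returns a dict with "color" (420x560x3 uint8, blue, green, red), "z_map" (420x560 float32, m along the optical axis (not along the pixel's ray), 0 where there is no reading), "camera_matrix" (3x3 intrinsics, pixels), "R" (3x3) and "t" (3): a world point X has camera coordinates R X + t. Camera axes: x right, y down, z forward; pixel columns grow to the right and rows downward; lengths in m; the calibration is good to about 2 mm. A picture is of the moment at which its call begins.
- r.hand_in(): hands the job in, once; it reports no verdict.
The state is a dict: "clock": time; "joints": joint angles; "qvel": joint speeds; "tau": joint torques, N m; "tcp_pos": TCP position; "orientation": TCP orientation; "contact_force": force on the tool from outside, world axes, zero at the start; "moment": the same for the moment, N m; "grip_width": finger opening in m.
Only numpy, scipy, OpenCV 4.12 (cv2) and the standard library are available. Lean on these libraries where they do the work, as an engineer would, in place of code of your own. Each camera call takes 0.05 s, during which the arm holds its last target.

## Task

Check the drilled wooden block in the pin gauge: push the block flush into the corner between the gauge's long fence and its short end stop, then push the gauge's slide all the way forward so that its pin goes fully into the block's hole. Leave the block seated and the pin in, and do not shove the other things on the bench about.

Things in the scene. Friction and masses are not known exactly. Their poses are not given: they have to be found in the camera images.
- gauge: Fixed pin gauge on the bench. x: along the pin's travel, across the bench to the robot's left, towards the fence; y: roughly towards the robot, away from the end stop; z up; origin on the bench top, below the hole mouth of a seated block. Dark steel base 12 mm thick: wide pad x -46..74, y -40..86 mm; narrow runway for the slide x -118..-42, y -36..36 mm.
- corner (a point): Where fence and end stop meet, at their top, 52 mm above the bench. Gauge frame x 60, y -22.5 mm. Aluminium fence: along y, working face (towards the slide) at x = 60, y -34..84, 14 mm thick. Aluminium end stop: along x, at the side far from the robot, working face (towards the robot) at y = -22.5, x 5..60, 12 mm thick.
- seat (a point): Where the block's origin is when the block is seated: its +x face flat on the fence, its -y end flat on the end stop, axes parallel to the gauge's. On the pad's top, gauge frame x 30, y 15, z 12 mm. Axes as the gauge's.
- block: Loose light-wood block, 60 (x) x 75 (y) x 45 mm (z), 0.14 to 0.28 kg; origin at the centre of its underside, z up. Starts flat on the gauge's pad, its origin 8 to 18 mm short of the seat in x (towards the slide) and 8 to 20 mm in y (towards the robot), turned up to 0.18 rad either way. The hole is in its -x face, towards the pin.
- hole_mouth (a point): Centre of the mouth of the block's round hole, on its -x face, 15 mm to the -y side of the middle and 22.5 mm above the underside. Hole 12.5 mm wide, chamfered, 50 mm deep, along the block's x.
- probe_slide (a joint): Travel of the gauge's slide along the gauge's x, in m: 0 fully back, 0.069 fully forward at its inner stop. Starts at 0 to 0.005, stays where it is left (2 N of friction, no spring). An aluminium carriage 22 mm long, 40 mm wide, 46 mm high over the bench, with an upright push plate at its rear and the pin in front.
- push_plate (a point): Centre of the rear (-x) face of the slide's upright push plate, 62 mm above the bench. Plate 44 mm wide (y), 10 mm thick (x), free from 46 to 76 mm above the bench. A low bar, 24 mm high, closes the runway 9 mm behind the plate when the slide is fully back.
- pin_tip (a point): Tip of the slide's level steel pin, 10 mm thick, bevelled, 34.5 mm above the bench, level with the hole, along the gauge's x at y = 0; 43 mm in front of the carriage (37 mm slim, the rest a 20 mm boss). Gauge frame x = -34 mm with the slide fully back, +35 mm fully forward.
- tape_measure: yellow tape measure, 40x87x68 mm, standing to the right of the gauge; bystander
- driver: stubby screwdriver, 104 mm long, lying beyond the slide end of the gauge; bystander
- offcut: small wooden offcut without any hole, 45x80x38 mm, beyond the stacked cases, left of the gauge; bystander
- nut: big steel nut, 36x41x20 mm, beyond the gauge, to the left; bystander

How it is judged:
By the outcome, as a careful person would: the job done as asked, in the order asked, and still so for the second after the job is handed in, with the robot touching nothing.
It also fails if it takes over 58 s, if anything falls off the work surface, if the arm or the gripper's body presses on something with over 40 N, if the wrist force passes 120 N, or if a joint passes its speed limit or range.

## Working session

There is one attempt and no reset: what is moved stays moved. The work goes in short steps, Python scripts to look and compute and a tool call to move; the robot and the scene stay as the last step left them, time stands still between calls to the robot, and variables do not carry over. Pictures are saved under pics/ and viewed, and the job is handed in when it is done.

Besides the shell and the picture viewer there is one more tool, called after "Emit:" as a command line: name --pt "numbers of a row" for each row, then --argument value for the rest. play_rows: Moves the arm, as the interface text tells. Its arguments: {"type":"object","properties":{"plan":{"type":"array"},"grip_force":{"type":"number"}},"required":["plan"]}

```bash
mkdir -p pics; ls; python3 - <<'E'
from bench import r
import cv2,numpy as np,pickle
o=r.get_obs();print({k:np.round(v,4) for k,v in o.items()})
F={}
for n in ("scene","top"):
    f=r.grab_frame(n);F[n]=f;cv2.imwrite(f"pics/{n}0.png",f["color"])
    print(n,f["camera_matrix"],f["R"],f["t"])
pickle.dump(F,open("f0.pkl","wb"))
E
```

```text
pics
{'clock': np.float64(0.0), 'joints': array([ 1.1989,  0.4778,  0.0223,  1.5565, -0.0115,  1.1093, -0.0831]), 'qvel': array([ 0.0021, -0.0015, -0.0018,  0.0013, -0.0021,  0.0019, -0.0009]), 'tau': array([ 8.00000e-04, -5.96447e+01,  1.60890e+00, -2.81197e+01,
        1.26000e-02,  9.40000e-03,  0.00000e+00]), 'tcp_pos': array([ 0.1758, -0.6511,  0.2303]), 'orientation': array([-3.1125e+00, -4.1300e-01,  6.0000e-04]), 'contact_force': array([-0.8711,  0.0629, -0.754 ]), 'moment': array([ 0.0093,  0.0296, -0.0003]), 'grip_width': np.float64(0.0854)}
scene [[533.78483194   0.         286.71941148]
 [  0.         533.78483194 214.04288292]
 [  0.           0.           1.        ]] [[-0.77383325  0.6333773   0.0039114 ]
 [ 0.5275318   0.64790903 -0.54947619]
 [-0.35055998 -0.42313956 -0.83550022]] [ 0.68494135 -0.01162938  1.21146475]
top [[407.19084396   0.         283.350427  ]
 [  0.         407.19084396 211.25060721]
 [  0.           0.           1.        ]] [[ 2.74736999e-02 -9.99622056e-01  9.70176573e-04]
 [-9.97147613e-01 -2.74739194e-02 -7.02980900e-02]
 [ 7.02981758e-02  9.63939371e-04 -9.97525557e-01]] [-0.37435336  0.5487299   0.91368212]
```

View pics/scene0.png

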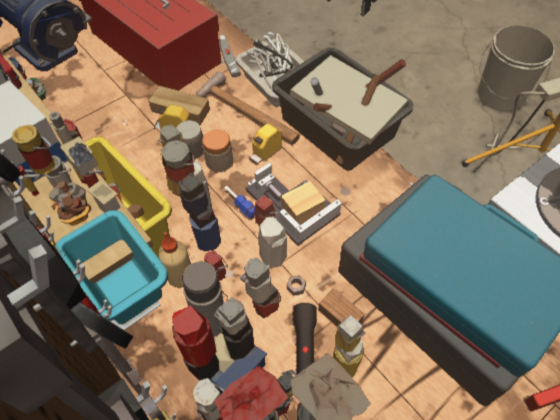

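View pics/top0.png

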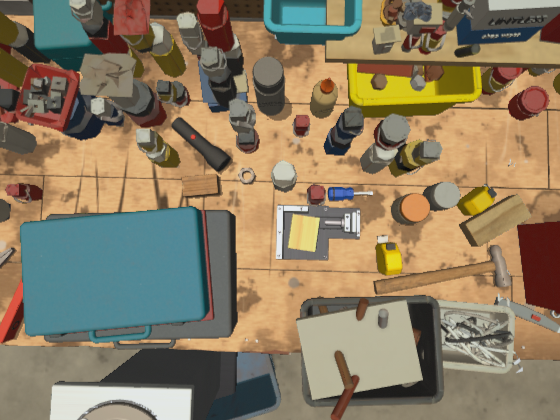

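```bash
cat > h.py <<'E'
import numpy as np,cv2
def world(f):
    K=f["camera_matrix"];z=f["z_map"];v,u=np.mgrid[:z.shape[0],:z.shape[1]]
    c=np.stack([(u-K[0,2])/K[0,0]*z,(v-K[1,2])/K[1,1]*z,z],-1)
    return (c-f["t"])@f["R"]
def zoom(f,u0,v0,u1,v1,s,name):
    cv2.imwrite(name,cv2.resize(f["color"][v0:v1,u0:u1],None,fx=s,fy=s,interpolation=cv2.INTER_CUBIC))
def proj(f,X):
    c=np.asarray(X)@f["R"].T+f["t"];p=c@f["camera_matrix"].T
    return p[...,:2]/p[...,2:]
E
python3 - <<'E'
import pickle,numpy as np
from h import *
F=pickle.load(open("f0.pkl","rb"))
f=F["top"];zoom(f,260,150,410,275,5,"pics/topz.png")
W=world(f)
np.set_printoptions(linewidth=250,suppress=True)
for v in range(184,272,4): print(v,[int(round(h*1000)) for h in W[v,264:404:4,2]])
print(W[232,304],W[232,268],W[218,350])
# height map of obstacles in world grid
f=F["scene"];zoom(f,215,115,365,255,5,"pics/scenez.png")
E
```

```text
184 [-3, -2, -2, 91, 103, 101, 97, 89, -3, 0, -4, -2, -1, -1, 0, -4, -2, -2, -2, -3, 0, -19, -19, -17, -11, -8, -7, -5, -1, 1, 2, -2, -2, -5, 0]
188 [-2, 1, -2, 35, 66, 82, 54, 29, -4, -2, -2, 55, 94, 92, 92, 66, 14, 20, 19, 23, 16, 16, 19, -3, -4, -2, 0, -1, -4, -1, 1, -5, -2, -5, -1]
192 [-2, -4, -3, 0, -3, 12, -8, -2, 1, 0, -6, 66, 93, 90, 93, 65, 23, 25, 27, 32, 27, 26, 26, 13, 15, 14, 17, 15, -3, -2, -3, 0, -2, 0, 0]
196 [-4, -3, -1, -1, -4, -4, -2, -3, -4, -3, -1, 63, 91, 91, 94, 68, 14, 27, 25, 31, 27, 24, 23, 0, -2, 0, -2, 0, -5, -2, -1, -1, 0, -1, -2]
200 [-2, -1, 0, 1, -1, 0, -1, 0, -1, -3, -1, 59, 64, 66, 67, 60, -1, 14, 14, 14, -2, 0, -1, -2, 0, -1, -2, -3, -2, -3, 2, -2, 2, 24, 61]
204 [-4, -1, 0, -1, -3, -6, -2, 2, 1, -4, -1, -1, 28, 48, 50, 2, -4, 2, -2, -3, -2, -2, -3, -1, -2, 0, -4, -4, -1, 0, 0, -2, 8, 45, 70]
208 [-1, 0, -4, -3, 50, 51, 52, 51, 53, 56, 54, 12, 10, 12, 12, 14, 12, 12, 11, 12, 10, 13, 11, 10, -3, -4, -1, 0, -2, 1, -1, -4, 19, 48, 75]
212 [-2, 0, -2, -3, 52, 11, 7, 18, 19, 17, 26, 11, 9, 12, 12, 12, 13, 14, 10, 12, 15, 11, 13, 17, 0, 0, 0, -3, 1, 3, -
[... 1370 characters left out ...]
, 0, 0, 1, 7, 40, 61, 65, 64, 67, 61]
256 [0, -2, 1, 52, 53, 11, 11, 13, 13, 13, 10, 11, 13, 11, 12, 950, 13, -2, -1, -1, -2, -1, -4, -1, -1, -3, -3, -3, 1, 38, 66, 69, 66, 66, 66]
260 [1, 1, -1, 1, 0, -2, -3, -2, -3, -2, -1, 0, -3, 0, -1, 10, -2, -1, -2, -1, -1, -2, -5, -2, -4, -1, -1, 0, -1, 32, 63, 66, 68, 69, 67]
264 [-2, -1, 2, -1, -5, -2, -1, 2, -3, 1, -3, 1, -2, -6, -2, 1, 1, -1, 0, -3, -3, -1, -3, 0, -2, 0, -4, -4, -3, 29, 58, 69, 70, 69, 67]
268 [3, 1, 0, 0, -4, -2, -1, 2, -1, 0, 1, -3, -2, 0, -1, -3, 3, -4, 0, 1, 0, -2, -1, 0, -1, -2, -1, -1, -3, 25, 57, 66, 66, 67, 65]
[ 0.51190348 -0.40577023  0.05455314] [ 0.51073659 -0.32465278 -0.00014809] [ 0.54567114 -0.50684907  0.05148253]
```

View pics/topz.png

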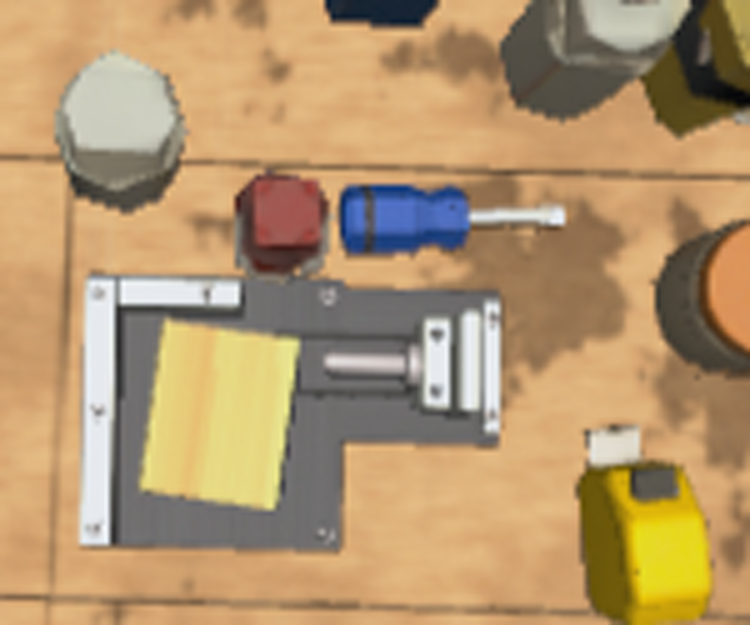

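View pics/scenez.png

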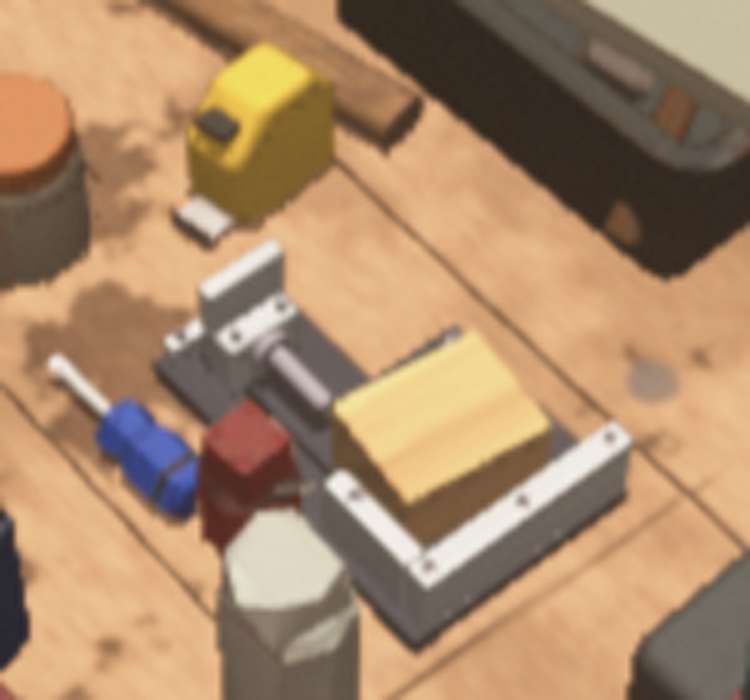

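```bash
cat > fit.py <<'E'
import pickle,numpy as np
from scipy.optimize import least_squares
from h import *
F=pickle.load(open("f0.pkl","rb"))
def z2p(p,o): return (np.array(p,float)+.5)/5-.5+o
G=[((74,-34,52),"top",(88,277)),((60,-22.5,52),"top",(118,306)),((74,84,52),"top",(80,546)),((60,84,52),"top",(114,545)),
((5,-22.5,52),"top",(240,305)),((5,-34.5,52),"top",(241,281)),((-46,86,12),"top",(340,550)),
((5,-34.5,52),"scene",(328,478)),((60,84,52),"scene",(606,424)),((74,84,52),"scene",(633,438)),((74,-34,52),"scene",(425,586)),((60,-22.5,52),"scene",(418,550)),((5,-22.5,52),"scene",(350,465))]
off={"top":np.array([260,150]),"scene":np.array([215,115])}
def T(p,X):
    c,s=np.cos(p[2]),np.sin(p[2]);X=np.asarray(X,float)/1000
    gx=np.array([-s,c,0]);gy=np.array([-c,-s,0])
    return X[...,:1]*gx+X[...,1:2]*gy+X[...,2:]*np.array([0,0,1])+np.array([p[0],p[1],0])
def res(p,which,P=G):
    return np.concatenate([(proj(F[c],T(p,X))-z2p(q,off[c])) for X,c,q in P if c in which])
if __name__=="__main__":
  for w in (["top"],["scene"],["top","scene"]):
    s=least_squares(lambda p:res(p,w),[0.53,-0.42,0]);print(w,s.x.round(4),np.round(s.fun.reshape(-1,2),1).tolist())
  B=[((-30,-37.5,45),"top",(300,338)),((30,-37.5,45),"top",(165,320)),((30,37.5,45),"top",(142,490)),((-30,37.5,45),"top",(274,510)),
   ((30,-37.5,45),"scene",(404,502)),((-30,-37.5,45),"scene",(335,408)),((-30,37.5,45),"scene",(473,330)),((30,37.5,45),"scene",(548,425))]
  B=[((x,y,z+12),c,q) for (x,y,z),c,q in B]
  for w in (["top"],["scene"],["top","scene"]):
    b=least_squares(lambda p:res(p,w,B),[0.51,-0.4,0]);
    d=T([0,0,0],[0,0,0]);
    c_,s_=np.cos(s.x[2]),np.sin(s.x[2]);dd=b.x[:2]-s.x[:2]
    print("block",w,b.x.round(4),"gauge xy",(dd@[-s_,c_]).round(4),(dd@[-c_,-s_]).round(4),"yaw",b.x[2]-s.x[2],np.abs(b.fun).max())
  p=s.x
  for n,X in dict(corner=(60,-22.5,52),seat=(30,15,12),plate=(-99,0,62),tip=(-34,0,34.5)).items(): print(n,T(p,X).round(4))
E
python3 fit.py
```

```text
['top'] [ 0.5363 -0.4185  0.0064] [[-0.4, 0.1], [-0.2, -0.4], [-0.0, -0.1], [-0.4, 0.2], [0.3, 0.3], [0.2, -0.3], [0.7, 0.2]]
['scene'] [ 0.5345 -0.4179 -0.0107] [[-1.4, 0.2], [1.4, -0.8], [0.3, 0.6], [-0.2, 0.0], [1.2, -0.1], [-1.4, -0.1]]
['top', 'scene'] [ 0.5357 -0.4182  0.0018] [[-0.5, 0.2], [-0.3, -0.2], [-0.3, -0.0], [-0.7, 0.4], [0.2, 0.6], [0.1, -0.0], [0.3, 0.6], [-1.8, 0.5], [0.9, -1.1], [-0.1, 0.2], [-0.2, 0.1], [1.1, -0.0], [-1.8, 0.2]]
block ['top'] [ 0.5108 -0.4049 -0.1166] gauge xy 0.0133 0.0248 yaw -0.11840656278521261 0.44486037932699674
block ['scene'] [ 0.5102 -0.4039 -0.1162] gauge xy 0.0143 0.0254 yaw -0.11795854412975149 0.9947529255960603
block ['top', 'scene'] [ 0.5105 -0.4044 -0.1163] gauge xy 0.0138 0.0251 yaw -0.11812811236648851 1.2414331000328502
corner [ 0.558  -0.3581  0.052 ]
seat [ 0.5206 -0.3882  0.012 ]
plate [ 0.5358 -0.5172  0.062 ]
tip [ 0.5357 -0.4522  0.0345]
```

```bash
python3 - <<'E'
import pickle,numpy as np
from h import *
F=pickle.load(open("f0.pkl","rb"))
for n in F:
    W=world(F[n]).reshape(-1,3);W=W[F[n]["z_map"].ravel()>0]
    for x in np.arange(.2,.72,.04):
        print(n,round(x,2),[(lambda m:int(1000*np.percentile(W[m,2],98)) if m.sum() else None)((abs(W[:,0]-x)<.02)&(abs(W[:,1]-y)<.02)) for y in np.arange(-.7,-.2,.04)])
E
```

```text
scene 0.2 [250, 118, 118, 139, 140, 187, 219, 133, None, None, None, None, None]
scene 0.24 [119, 119, 146, 144, 143, 189, 184, 135, 3, 3, 2, None, None]
scene 0.28 [116, 117, 148, 147, 146, 154, 159, 137, 133, 2, 4, 116, None]
scene 0.32 [115, 118, 151, 150, 150, 145, 143, 140, 138, 3, 3, 118, None]
scene 0.36 [63, 117, 151, 152, 208, 162, 143, 140, 121, 3, 3, 118, 200]
scene 0.4 [25, 117, 118, 151, 155, 162, 111, 4, 3, 3, 4, 118, 200]
scene 0.44 [26, 24, 71, 69, 2, 2, 12, 4, 13, 52, 3, 118, 199]
scene 0.48 [3, 2, 70, 69, 3, 2, 14, 60, 61, 54, 2, 118, 197]
scene 0.52 [1, 3, 6, 13, 2, 78, 41, 60, 60, 55, 3, 117, 119]
scene 0.56 [77, 85, 84, 3, 26, 76, 39, 59, 59, 54, 2, 114, 116]
scene 0.6 [79, 84, 84, 3, 19, 31, 91, 95, 124, 123, 2, 2, 39]
scene 0.64 [80, 172, 165, 2, 4, 2, 3, 3, 125, 124, 21, 23, 45]
scene 0.68 [3, 183, 184, 217, 217, 3, 122, 3, 3, 30, 2, 63, 49]
top 0.2 [117, 117, 116, 138, 138, 191, 218, 132, None, None, None, None, None]
top 0.24 [116, 116, 146, 143, 141, 188, 180, 135, 1, 1, 1, 1, 1]
top 0.28 [117, 117, 148, 146, 144, 156, 156, 137, 1, 1, 1, 114, 116]
top 0.32 [115, 116, 150, 149, 160, 144, 142, 140, 137, 2, 2, 117, 133]
top 0.36 [112, 116, 152, 151, 208, 164, 143, 139, 108, 2, 2, 117, 198]
top 0.4 [25, 116, 116, 149, 154, 157, 3, 2, 2, 2, 2, 117, 198]
top 0.44 [24, 22, 69, 69, 1, 1, 13, 13, 13, 52, 2, 116, 198]
top 0.48 [1, 1, 68, 68, 1, 1, 14, 59, 58, 53, 2, 115, 196]
top 0.52 [2, 30, 54, 12, 26, 77, 40, 60, 59, 54, 1, 116, 190]
top 0.56 [77, 85, 84, 1, 25, 76, 54, 65, 58, 54, 1, 113, 117]
top 0.6 [78, 84, 83, 6, 17, 29, 92, 94, 122, 122, 1, 1, 38]
top 0.64 [77, 171, 165, 109, 105, 2, 2, 1, 124, 124, 21, 21, 43]
top 0.68 [3, 183, 182, 216, 216, 183, 144, 2, 3, 2, 64, 79, 48]
```

```bash
python3 - <<'E'
import pickle,numpy as np
from h import *
F=pickle.load(open("f0.pkl","rb"))
for n in F:
    W=world(F[n]).reshape(-1,3)
    for y in np.arange(-.5,-.34,.02):
        m=(abs(W[:,1]-y)<.01)&(W[:,2]>.08)&(W[:,2]<.4)&(W[:,0]<.45)&(W[:,0]>.2)
        print(n,round(y,2),np.percentile(W[m,0],[98,100]).round(3) if m.sum() else None)
E
```

```text
scene -0.5 [0.382 0.384]
scene -0.48 [0.38  0.383]
scene -0.46 [0.379 0.381]
scene -0.44 [0.378 0.38 ]
scene -0.42 [0.376 0.38 ]
scene -0.4 [0.37  0.374]
scene -0.38 [0.339 0.339]
scene -0.36 None
top -0.5 [0.379 0.381]
top -0.48 [0.377 0.38 ]
top -0.46 [0.376 0.379]
top -0.44 [0.376 0.378]
top -0.42 [0.373 0.377]
top -0.4 [0.365 0.371]
top -0.38 [0.334 0.334]
top -0.36 None
```

Emit:
play_rows --pt "0 0 50 0 0 -0.08 0" --pt "25 20 70 0 0 -0.16 0" --pt "65 55 70 0 0 -0.22 0" --pt "100 90 70 0 0 -0.26 0" --pt "140 125 70 0 0 -0.26 0" --pt "175 160 70 0 0 -0.26 0" --pt "210 195 70 0 0 -0.26 0" --pt "245 225 50 0 0 -0.26 0" --pt "267 239 20 0 0 -0.26 0" --pt "267 239 0 0 0 -0.26 0" --pt "267 239 -30 0 0 -0.26 0" --pt "267 239 -30 0 0 -0.26 0"

```text
clock: 1.3
tcp_pos: [0.4408, -0.4105, 0.197]
orientation: [-3.136, -0.007, 0.01]
contact_force: [-0.3, 0.3, 0.4]
grip_width: -0.0003
```

```bash
python3 - <<'E'
from bench import r
from h import *
import pickle
f=r.grab_frame("wrist");cv2.imwrite("pics/w1.png",f["color"]);pickle.dump(f,open("w1.pkl","wb"))
print(r.get_obs()["tcp_pos"],r.get_obs()["orientation"])
from fit import T
print(proj(f,T([.5357,-.4182,.002],[(60,-22.5,52),(60,84,52),(5,-22.5,52),(-99,0,76)])))
E
```

```text
[ 0.44170065 -0.41167086  0.19943596] [-3.13857245 -0.00601116  0.00615202]
[[219.44650627  56.29021142]
 [225.75340095 179.32528232]
 [284.37078671  56.47538237]
 [415.52474461  83.3450087 ]]
```

View pics/w1.png

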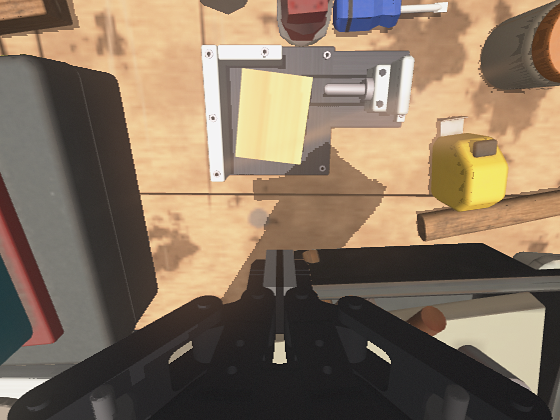

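Emit:
play_rows --pt "0 0 -45 0 0 0 0" --pt "0 0 -90 0 0 0 0" --pt "0 0 -130 0 0 0 0" --pt "0 0 -160 0 0 0 0" --pt "0 0 -173 0 0 0 0" --pt "0 0 -173 0 0 0 0" --pt "0 0 -173 0 0 0 0"

```text
clock: 2.05
tcp_pos: [0.4441, -0.4138, 0.0302]
orientation: [3.14, 0.005, 0.003]
contact_force: [-0.0, -0.3, 0.0]
grip_width: -0.0
```

```bash
python3 - <<'E'
from bench import r
from h import *
o=r.get_obs();print(o["tcp_pos"],o["contact_force"],o["orientation"])
f=r.grab_frame("wrist");cv2.imwrite("pics/w2.png",f["color"])
E
```

```text
[ 0.44414637 -0.41381832  0.03018506] [-0.00526454 -0.34149225  0.02500225] [3.13979109 0.00537482 0.00338199]
```

View pics/w2.png

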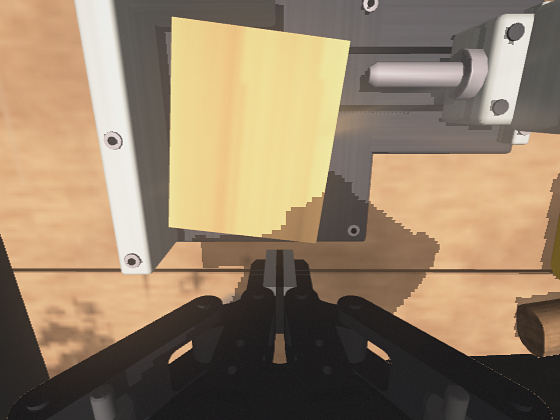

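Emit:
play_rows --pt "5 0 0 0 0 0 0" --pt "10 0 0 0 0 0 0" --pt "13 0 0 0 0 0 0" --pt "16 0 0 0 0 0 0" --pt "19 0 0 0 0 0 0" --pt "22 0 0 0 0 0 0" --pt "22 0 0 0 0 0 0"

```text
clock: 2.8
tcp_pos: [0.4653, -0.4128, 0.0282]
orientation: [3.141, 0.006, 0.0]
contact_force: [-0.2, -0.8, 0.2]
grip_width: -0.0002
```

```bash
cat > look.py <<'E'
import sys
from bench import r
from h import *
o=r.get_obs();print(o["clock"],o["tcp_pos"].round(4),o["contact_force"].round(1),o["moment"].round(2))
for n in sys.argv[2:]:
    f=r.grab_frame(n)
    if n=="wrist": cv2.imwrite(f"pics/{sys.argv[1]}_wrist.png",f["color"])
    if n=="top": zoom(f,260,150,410,275,5,f"pics/{sys.argv[1]}_top.png")
    if n=="scene": zoom(f,215,115,365,255,4,f"pics/{sys.argv[1]}_scene.png")
E
python3 look.py a wrist
```

```text
2.8 [ 0.4653 -0.4128  0.0282] [-0.2 -0.8  0.2] [-0.04  0.21  0.04]
```

View pics/a_wrist.png

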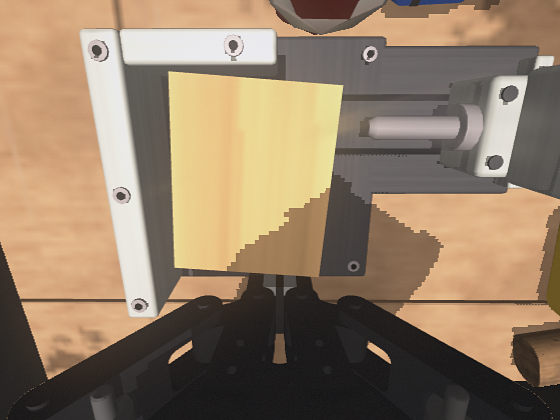

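Emit:
play_rows --pt "3 0 0 0 0 0 0" --pt "5 0 0 0 0 0 0" --pt "7 0 0 0 0 0 0" --pt "7 0 0 0 0 0 0"

```text
clock: 3.25
tcp_pos: [0.4698, -0.4135, 0.0282]
orientation: [3.142, 0.004, -0.006]
contact_force: [-7.0, -0.3, 3.5]
grip_width: -0.0003
```

```bash
python3 look.py b wrist
```

```text
3.25 [ 0.4698 -0.4135  0.0282] [-7.  -0.3  3.5] [-0.28  1.37 -0.05]
```

View pics/b_wrist.png

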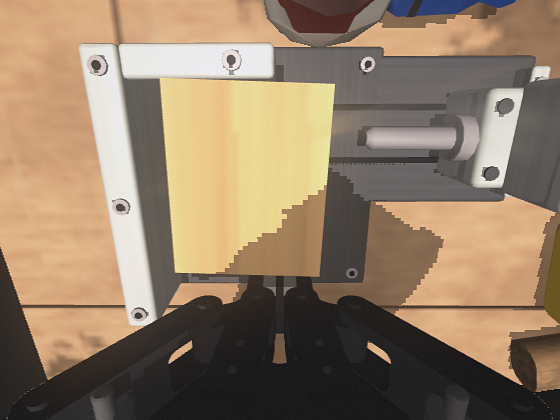

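Emit:
play_rows --pt "2 0 0 0 0 0 0" --pt "4 0 0 0 0 0 0" --pt "4 0 0 0 0 0 0"

```text
clock: 3.6
tcp_pos: [0.4709, -0.4148, 0.0281]
orientation: [3.141, 0.0, -0.012]
contact_force: [-13.2, -2.6, 8.8]
grip_width: 0.0001
```

```bash
python3 look.py c wrist
```

```text
3.6 [ 0.4709 -0.4148  0.0281] [-13.2  -2.6   8.8] [-0.57  2.57 -0.07]
```

View pics/c_wrist.png

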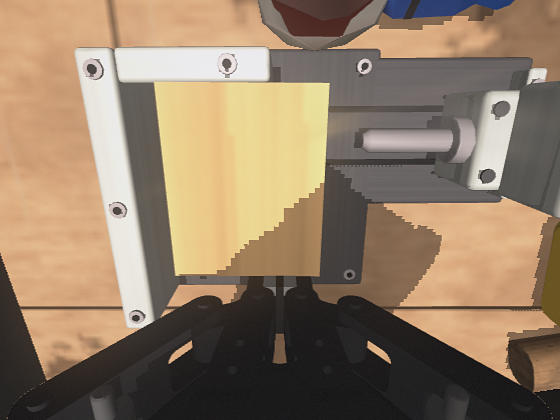

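Emit:
play_rows --pt "-12 0 5 0 0 0 0" --pt "-25 0 12 0 0 0 0" --pt "-25 -20 12 0 0 0 0" --pt "-25 -42 12 0 0 0 0" --pt "-20 -44 12 0 0 0 0" --pt "0 -44 12 0 0 0 0" --pt "20 -44 12 0 0 0 0" --pt "38 -44 12 0 0 0 0" --pt "38 -44 12 0 0 0 0"

```text
clock: 4.55
tcp_pos: [0.518, -0.4541, 0.0407]
orientation: [-3.141, -0.013, -0.006]
contact_force: [-1.4, 0.2, -0.2]
grip_width: 0.0001
```

```bash
python3 look.py d wrist scene
```

```text
4.55 [ 0.518  -0.4541  0.0407] [-1.4  0.2 -0.2] [-0.02  0.04 -0.01]
```

View pics/d_wrist.png

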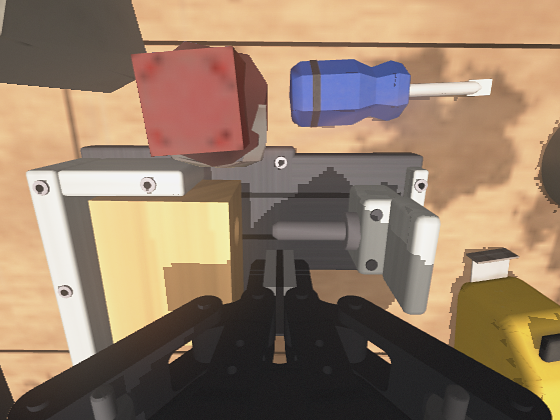

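View pics/d_scene.png

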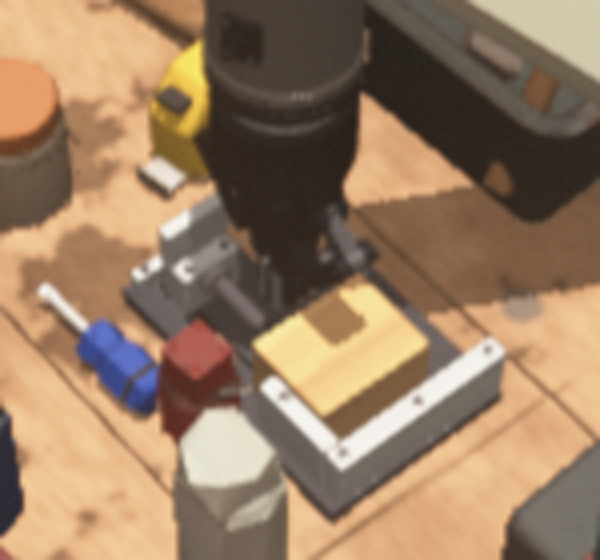

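Emit:
play_rows --pt "0 5 0 0 0 0 0" --pt "0 9 0 0 0 0 0" --pt "0 12 0 0 0 0 0" --pt "0 15 0 0 0 0 0" --pt "0 18 0 0 0 0 0" --pt "0 20 0 0 0 0 0" --pt "0 20 0 0 0 0 0"

```text
clock: 5.35
tcp_pos: [0.5138, -0.4365, 0.0403]
orientation: [-3.142, -0.006, 0.001]
contact_force: [-0.5, -0.5, -0.6]
grip_width: 0.0001
```

```bash
python3 look.py e wrist
```

```text
5.35 [ 0.5138 -0.4365  0.0403] [-0.5 -0.5 -0.6] [-0.2   0.17  0.01]
```

View pics/e_wrist.png

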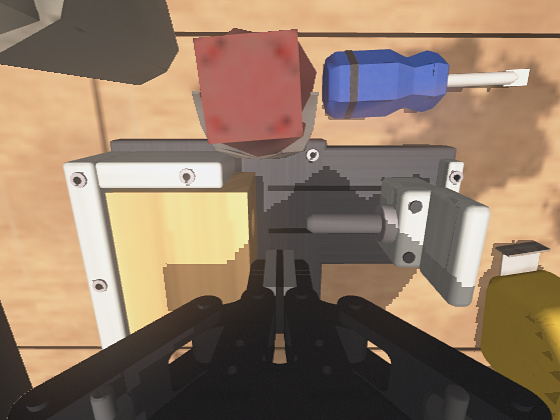

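Emit:
play_rows --pt "0 2 0 0 0 0 0" --pt "0 4 0 0 0 0 0" --pt "0 6 0 0 0 0 0" --pt "0 6 0 0 0 0 0"

```text
clock: 5.8
tcp_pos: [0.5139, -0.4304, 0.0403]
orientation: [-3.141, -0.006, 0.0]
contact_force: [-0.8, -1.2, 1.1]
grip_width: 0.0
```

```bash
python3 look.py f wrist
```

```text
5.8 [ 0.5139 -0.4304  0.0403] [-0.8 -1.2  1.1] [-0.3   0.33  0.03]
```

View pics/f_wrist.png

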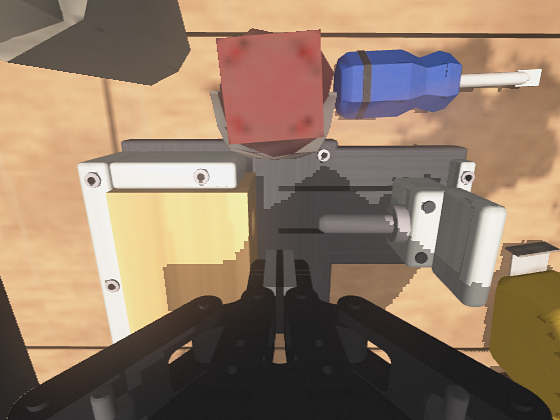

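Emit:
play_rows --pt "0 2 0 0 0 0 0" --pt "0 4 0 0 0 0 0" --pt "0 5 0 0 0 0 0" --pt "0 5 0 0 0 0 0"

```text
clock: 6.25
tcp_pos: [0.5139, -0.4302, 0.0414]
orientation: [3.135, 0.002, 0.004]
contact_force: [-0.2, -10.3, 0.3]
grip_width: -0.0001
```

```bash
python3 look.py g wrist
```

```text
6.25 [ 0.5139 -0.4302  0.0414] [ -0.2 -10.3   0.3] [-2.26  0.11  0.02]
```

View pics/g_wrist.png

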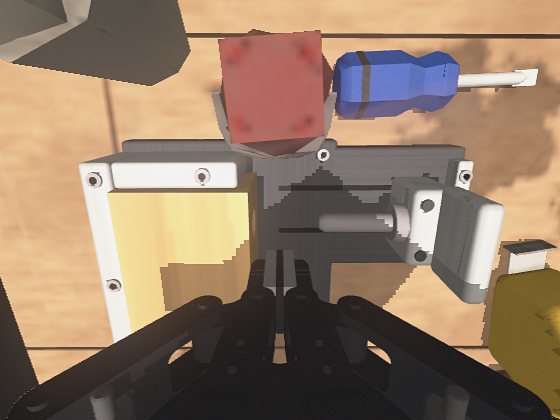

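Emit:
play_rows --pt "0 -6 0 0 0 0 0" --pt "0 -16 0 0 0 0 0" --pt "-20 -16 0 0 0 0 0" --pt "-42 -16 0 0 0 0 0" --pt "-64 -16 0 0 0 0 0" --pt "-66 5 0 0 0 0 0" --pt "-66 26 0 0 0 0 0" --pt "-58 26 0 0 0 0 0" --pt "-50 26 0 0 0 0 0" --pt "-45 26 0 0 0 0 0" --pt "-42 26 0 0 0 0 0" --pt "-42 26 0 0 0 0 0"

```text
clock: 7.5
tcp_pos: [0.4713, -0.4003, 0.04]
orientation: [-3.141, -0.005, 0.003]
contact_force: [-2.9, -0.5, 1.0]
grip_width: -0.0002
```

```bash
python3 look.py i wrist
```

```text
7.5 [ 0.4713 -0.4003  0.04  ] [-2.9 -0.5  1. ] [0.01 0.49 0.02]
```

View pics/i_wrist.png

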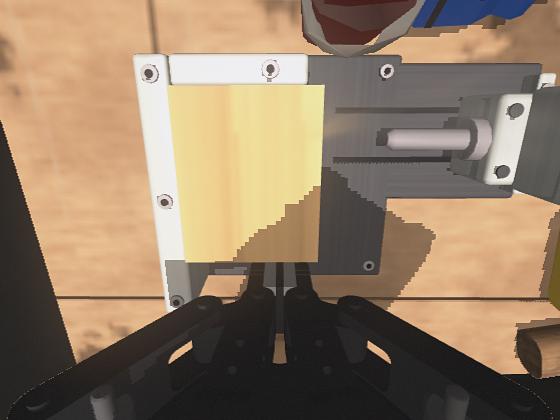

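Emit:
play_rows --pt "2 0 0 0 0 0 0" --pt "4 0 0 0 0 0 0" --pt "5 0 0 0 0 0 0" --pt "5 0 0 0 0 0 0"

```text
clock: 7.95
tcp_pos: [0.4714, -0.4003, 0.0399]
orientation: [-3.14, -0.001, 0.014]
contact_force: [-14.3, 1.6, 12.0]
grip_width: -0.0
```

```bash
python3 look.py j wrist
```

```text
7.95 [ 0.4714 -0.4003  0.0399] [-14.3   1.6  12. ] [0.41 2.99 0.06]
```

View pics/j_wrist.png

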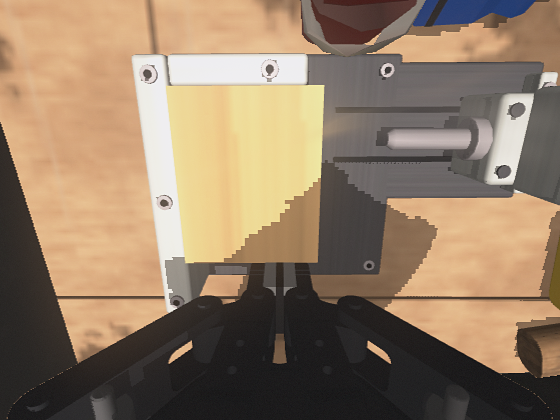

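Emit:
play_rows --pt "-10 0 0 0 0 0 0" --pt "-26 0 0 0 0 0 0" --pt "-26 -22 0 0 0 0 0" --pt "-26 -44 0 0 0 0 0" --pt "-10 -45 0 0 0 0 0" --pt "14 -45 0 0 0 0 0" --pt "38 -45 0 0 0 0 0" --pt "40 -38 0 0 0 0 0" --pt "40 -32 0 0 0 0 0" --pt "40 -29 0 0 0 0 0" --pt "40 -26 0 0 0 0 0" --pt "40 -25 0 0 0 0 0"

```text
clock: 9.2
tcp_pos: [0.5169, -0.4301, 0.0422]
orientation: [3.133, 0.001, 0.007]
contact_force: [3.0, -11.7, -0.2]
grip_width: 0.0
```

```bash
python3 look.py k
```

```text
9.2 [ 0.5169 -0.4301  0.0422] [  3.  -11.7  -0.2] [-2.39 -0.78 -0.05]
```

Emit:
play_rows --pt "0 -6 0 0 0 0 0" --pt "0 -15 5 0 0 0 0" --pt "0 -16 50 0 0 0 0" --pt "8 -22 90 0 0 0 0" --pt "19 -60 95 0 0 0 0" --pt "19 -100 95 0 0 0 0" --pt "19 -122 85 0 0 0 0" --pt "19 -122 50 0 0 0 0" --pt "19 -122 35 0 0 0 0" --pt "19 -122 35 0 0 0 0"

```text
clock: 10.2
tcp_pos: [0.5339, -0.5442, 0.0716]
orientation: [-3.136, -0.007, 0.008]
contact_force: [-0.7, 1.0, 0.4]
grip_width: -0.0001
```

```bash
python3 look.py l wrist scene top
```

```text
10.2 [ 0.5339 -0.5442  0.0716] [-0.7  1.   0.4] [-0.    0.03 -0.01]
```

View pics/l_wrist.png

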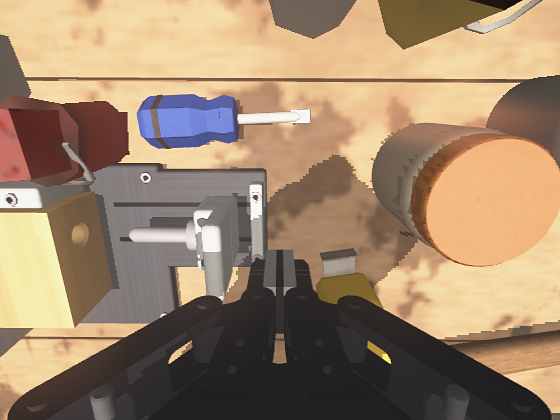

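View pics/l_scene.png

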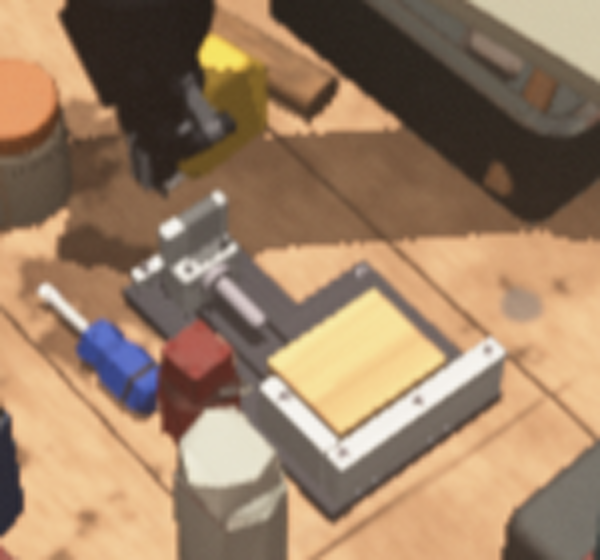

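View pics/l_top.png

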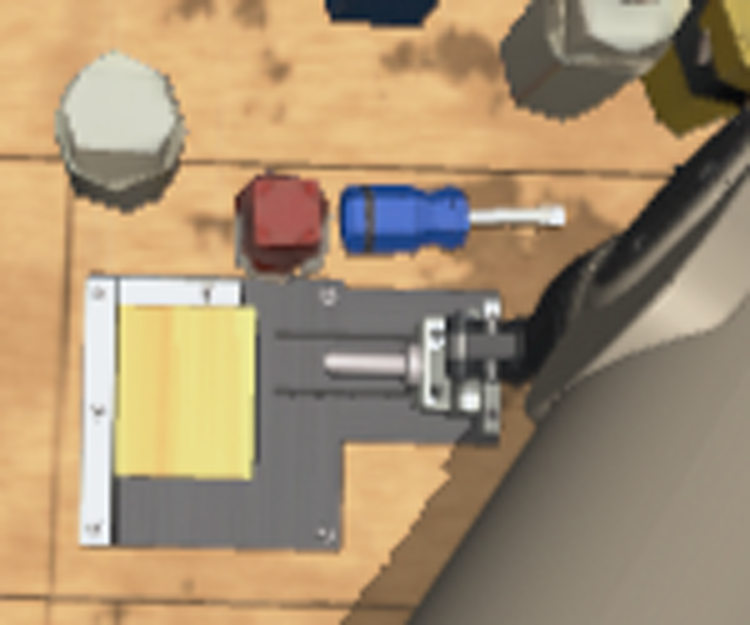

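Emit:
play_rows --pt "1 0 -9 0 0 0 0" --pt "1 0 -18 0 0 0 0" --pt "1 5 -18 0 0 0 0" --pt "1 10 -18 0 0 0 0" --pt "1 15 -18 0 0 0 0" --pt "1 20 -18 0 0 0 0" --pt "1 25 -18 0 0 0 0" --pt "1 30 -18 0 0 0 0" --pt "1 35 -18 0 0 0 0" --pt "1 35 -18 0 0 0 0"

```text
clock: 11.35
tcp_pos: [0.5373, -0.5106, 0.0575]
orientation: [-3.141, -0.007, 0.0]
contact_force: [0.1, 0.7, -0.2]
grip_width: -0.0
```

```bash
python3 look.py m wrist top
```

```text
11.35 [ 0.5373 -0.5106  0.0575] [ 0.1  0.7 -0.2] [0.03 0.01 0.01]
```

View pics/m_wrist.png

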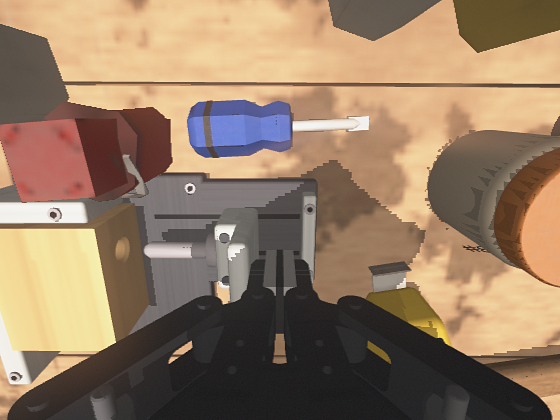

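View pics/m_top.png

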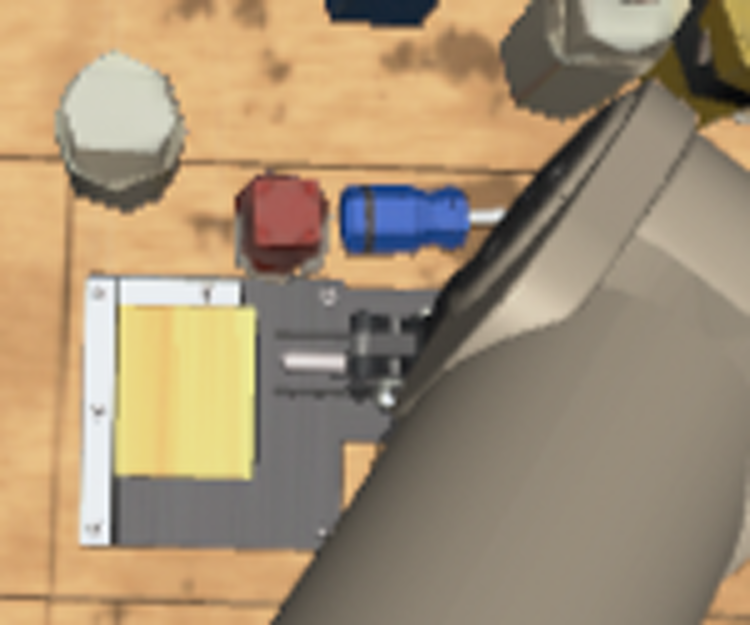

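Emit:
play_rows --pt "0 4 0 0 0 0 0" --pt "0 8 0 0 0 0 0" --pt "0 12 0 0 0 0 0" --pt "0 16 0 0 0 0 0" --pt "0 20 0 0 0 0 0" --pt "0 20 0 0 0 0 0"

```text
clock: 12.05
tcp_pos: [0.537, -0.4905, 0.0572]
orientation: [-3.141, -0.007, 0.001]
contact_force: [-1.1, -0.8, 0.2]
grip_width: -0.0001
```

```bash
python3 look.py n wrist top
```

```text
12.05 [ 0.537  -0.4905  0.0572] [-1.1 -0.8  0.2] [ 0.03  0.02 -0.01]
```

View pics/n_wrist.png

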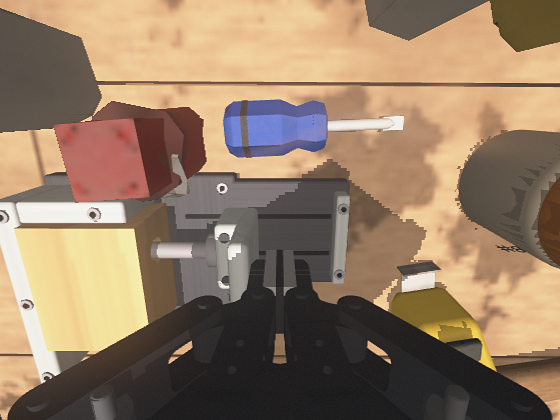

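Pin (about (160,250)) is entering the hole with no significant force; the block is still seated. Continue.

Emit:
play_rows --pt "0 4 0 0 0 0 0" --pt "0 8 0 0 0 0 0" --pt "0 12 0 0 0 0 0" --pt "0 16 0 0 0 0 0" --pt "0 20 0 0 0 0 0" --pt "0 24 0 0 0 0 0" --pt "0 26 0 0 0 0 0" --pt "0 26 0 0 0 0 0"

```text
clock: 12.95
tcp_pos: [0.537, -0.4648, 0.0573]
orientation: [-3.141, -0.007, 0.001]
contact_force: [-0.1, -0.4, -0.0]
grip_width: 0.0001
```

```bash
python3 look.py o wrist top
```

```text
12.95 [ 0.537  -0.4648  0.0573] [-0.1 -0.4 -0. ] [-0.03  0.04  0.02]
```

View pics/o_wrist.png

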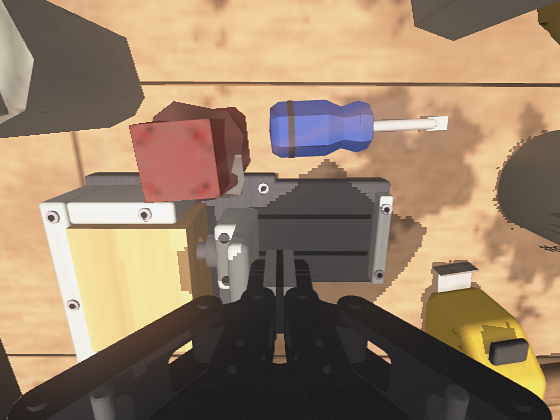

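Emit:
play_rows --pt "0 2 0 0 0 0 0" --pt "0 4 0 0 0 0 0" --pt "0 6 0 0 0 0 0" --pt "0 7 0 0 0 0 0" --pt "0 7 0 0 0 0 0"

```text
clock: 13.55
tcp_pos: [0.5369, -0.4602, 0.0574]
orientation: [3.139, 0.005, 0.001]
contact_force: [-0.2, -5.6, -3.8]
grip_width: -0.0
```

```bash
python3 look.py p wrist
```

```text
13.55 [ 0.5369 -0.4602  0.0574] [-0.2 -5.6 -3.8] [-1.14 -0.21 -0.05]
```

View pics/p_wrist.png

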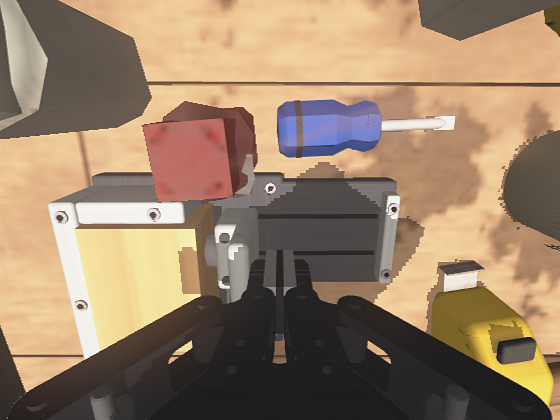

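Emit:
play_rows --pt "0 2 0 0 0 0 0" --pt "0 5 0 0 0 0 0" --pt "0 5 0 0 0 0 0"

```text
clock: 13.9
tcp_pos: [0.5368, -0.4601, 0.0577]
orientation: [3.132, 0.001, 0.005]
contact_force: [4.3, -16.1, -11.1]
grip_width: -0.0003
```

Emit:
play_rows --pt "0 -5 0 0 0 0 0" --pt "0 -15 0 0 0 0 0" --pt "0 -25 0 0 0 0 0" --pt "0 -27 40 0 0 0 0" --pt "0 -30 90 0 0 0 0" --pt "0 -60 120 0 0 0 0" --pt "-30 -90 140 0 0 0 0" --pt "-50 -130 140 0 0 0 0" --pt "-50 -150 140 0 0 0 0" --pt "-50 -150 140 0 0 0 0"

```text
clock: 14.9
tcp_pos: [0.4837, -0.6079, 0.1971]
orientation: [3.14, -0.003, -0.002]
contact_force: [0.4, -0.9, 0.0]
grip_width: -0.0
```

```bash
python3 look.py q wrist scene top
```

```text
14.9 [ 0.4837 -0.6079  0.1971] [ 0.4 -0.9  0. ] [ 0.   -0.03 -0.02]
```

View pics/q_top.png

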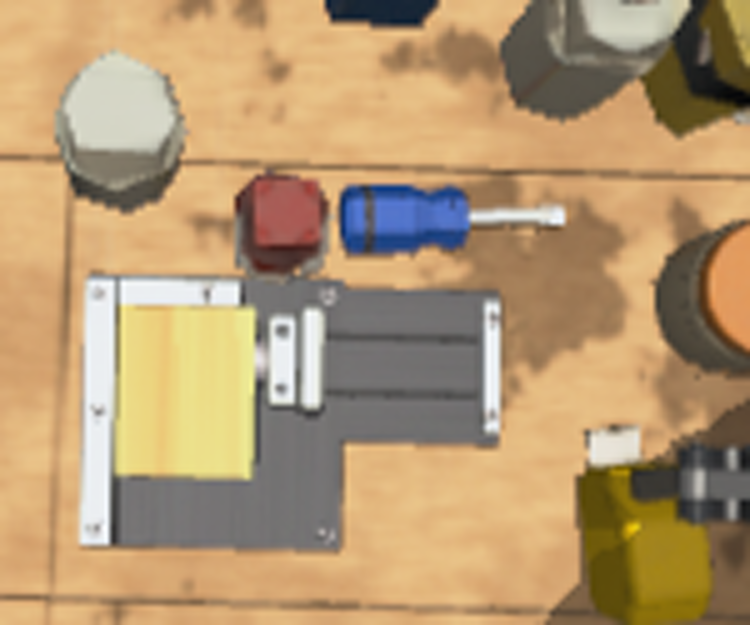

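View pics/q_scene.png

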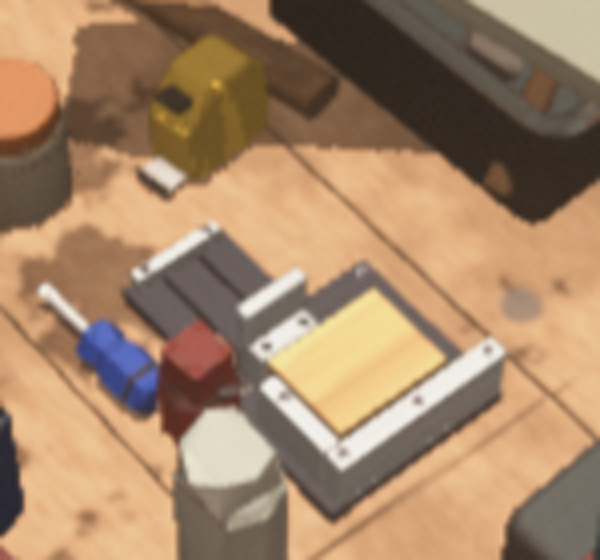

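```bash
python3 - <<'E'
from fit import *
B=[((0,-22.5,57),"top",(256,306)),((60,-22.5,57),"top",(118,306)),((60,52.5,57),"top",(116,476)),((0,52.5,57),"top",(253,478))]
b=least_squares(lambda p:res(p,["top"],B),[.53,-.42,0]).x
s=least_squares(lambda p:res(p,["top"]),[.53,-.42,0]).x
print("block seat err (x=-gauge y, y=gauge x)",((b-s)*1000).round(1))
from bench import r
r.hand_in()
E
```

```text
block seat err (x=-gauge y, y=gauge x) [-0.4 -0.8  7.9]
the job is handed in; nothing more can be done
```

I seated the block in the gauge's corner, then pushed the slide to its inner stop with the pin in the hole, and handed the job in at about 15 s of the 58 s allowed.

- **Seating:** With the fingers shut, I pushed the block against the end stop, then the fence. I repeated both pushes, to about 14 N and 12 N, and the finger stopped at the same places each time.
- **Pin:** The pin entered the hole with no noticeable force. The slide stopped hard where the geometry predicted full travel, and a 16 N push moved it no further.
- **Final checks:** With the arm clear, the pictures show the block flush in the corner and the carriage close to the block face, as expected at full travel. The tape measure, driver and bottles were where they started, but I did not check the offcut and nut in the final pictures.
- **Measurement limits:** Hand-picked corners in the top picture put the block within about 1 mm and 0.008 rad of the seat. That is near the limit of the picture's resolution, so it cannot confirm a finer fit. The scene and top cameras disagreed on the gauge's angle by about 0.017 rad. I therefore relied on contact forces for the final seating.

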